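Close the pressure tester over a watch

ROBOT

A 6-joint arm with a two-finger parallel gripper is mounted at the origin on the work surface. World frame = base frame: x ahead of the robot, y to its left, z up, the work surface at z = 0. Lengths are in mm, angles in rad, forces in N, time in s.
With the tool pointing down it reaches from about 250 to 800 mm from the base axis. Payload 3.9 kg.
Tool frame: the origin (TCP) lies on the mounting face of the last link; the fingertips stand 173 mm ahead of it and the grasp point (between the pads) lies 155 mm ahead of it (manip.tip_reach is the distance from the TCP to the fingertips, in mm); z points along the fingers, y is the direction in which the jaws open and shut (so a half turn about z gives the same grasp; the last joint's range is limited). The gripper opens to 85 mm and grips with 20 to 120 N. Pads are 22 mm wide; open, the fingers measure 114 mm over their backs; the gripper's body (76 mm by 85 mm) begins 54 mm behind the grasp point. The pads swing forward as they close: fully open they stand 13 mm farther back than shut.
Start: joints at [-1.101, 0.26, -0.138, 1.173, 0, 1.571], TCP at [237.666, -468.114, 404.704] pointing down, gripper open.
Joint ranges: [-2.78, 2.78], [-0.83, 1.72], [-1.28, 1.37], [-1.9, 2.12], [-1.57, 1.48], [-3.14, 3.14]. Speed limits (rad/s): [2.57, 2.57, 3.14, 3.14, 3.14, 3.14].

INTERFACE

Orientations are given as a unit quaternion [x, y, z, w].
In Python, from workcell import sense, optics, manip gives the robot as it stands.
- The arm moves only by the shell command python3 -m creep 'ROWS' [FORCE]. ROWS is JSON, a list of rows, each a list of 3 entries, a list of its own where there are three numbers: the finger opening in mm, from 0 to 85.4, then the shift along the world's x, y, z in mm, then the turn about the world's z in rad. In form: [[gripper, [x, y, z], yaw], ...]. A call has 1 to 20 rows; each row is the pose to reach, as a shift and turn from the pose commanded when the call began; what a row does not reach only later rows make up. A row lasts 1/12 s, in which the tool goes at most 41.7 mm and 7.16 degrees, less where a joint would pass 70% of its speed; a pose out of reach is approached as far as the arm can. A call with a gripper value outside its range is refused whole. The fingers move at their own pace and stop on an object; FORCE is the grip in N (left out, the last holds). Time passes only in rows, so rows that repeat a pose let the fingers close. It gives the time, the measured TCP pose, the force and the opening at its end, in the units of the state.
- sense(): the state, without advancing time (a new reading comes with each control period).
- optics.snapshot(name): name is "scene" or "top" or "wrist"; returns the picture (480x640x3 uint8, red, green, blue); there is no depth.
- optics.get_calibration(name): a dict with "fx", "fy", "cx", "cy" (pixels), "distortion" ([k1, k2, p1, p2, k3] as OpenCV has them; the pictures are not rectified), "R" (3x3) and "t" (3): a world point X has camera coordinates R X + t. Camera axes: x right, y down, z forward; pixel columns grow to the right and rows downward; lengths in mm; the calibration is good to about 2 mm. A picture is of the moment at which its call begins: read the wrist's pose just before it. get_calibration takes no time and is no camera call; for the wrist camera it gives the pose at the moment of the call.
- manip.close_job(): hands the job in, once; it reports no verdict.
The state is a dict: "time": time; "qpos": joint angles; "dq": joint speeds; "joint_torque": joint torques, N m; "ee_pos": TCP position; "ee_rot": TCP orientation; "force": force on the tool from outside, world axes, zero at the start; "torque": the same for the moment, N m; "finger_gap": opening from 0.0 (shut) to 1.0 (fully open).
Only numpy, scipy, OpenCV 4.12 (cv2) and the standard library are available. Lean on these libraries where they do the work, as an engineer would, in place of code of your own. Each camera call takes 0.05 s, during which the arm holds its last target. There are 200 camera calls.

TASK

Leak-test the larger of the two watches: set it gently, dial up and level, on the middle of the small round post of the pressure tester, without dropping it. Then put the tester's metal bell over it without knocking it, push the bell down against its spring with its two lugs in the collar's gaps, and twist it clockwise (seen from above) about a quarter turn to its stop. Finish while still gripping the bell's bar and pressing it fully down at the stop, as the pump takes over only later, and leave the other things on the bench where they are.

Things in the scene. Friction and masses are not known exactly. Their poses are not given: they have to be found in the camera images.
- watch: Watch to test: steel head, no strap, black dial, 40 mm round case, 12 mm thick (34 mm back, 2 mm thick, case side at 2 to 9.6 mm), 85 g. Origin: centre of underside, z out of the dial. Flat-ended crown guards reach x = +22.5 mm (14 mm wide), the -x side is plain at 20 mm: grip along x. Strap lugs (at |x| 9 to 14 mm) reach 24.5 mm along +-y. Starts dial up on the bench.
- bell: Aluminium cover, open below, 80 mm outside, 71 mm inside diameter, 56 mm high, 50 mm deep inside, 0.26 kg; starts rim down on the bench. Origin: centre of its rim (underside), z up. At the rim two lugs along +x and -x reach 48 mm from the axis, each 15 mm wide, 6 mm high. On top a black grip bar along x: 56 mm long, 16 mm wide (y), 56 to 84 mm above the rim. A half turn makes no difference.
- bell_grip (a point): Middle of the bell's grip bar, on the bell's axis 70 mm above its rim.
- tester: Pressure tester, fixed: white housing 50 mm high, 170 mm wide (y), x from -65 to 75 mm, plus a front panel up to 43 mm high to x = -130 mm. Origin on the bench under the axis of its round collar (120 mm outside, top at 68 mm). The collar's lip, 6 mm thick, 86 mm bore, has two gaps for the bell's lugs, at +y and -y of this frame, each 36 degrees wide.
- collar_top (a point): Centre of the collar at its top, 68 mm above the bench. The lugs go down through the lip's gaps, pass under the lip only when the bell's rim is under 56 mm above the bench, then turn clockwise (from above) about 80 degrees to a hard stop; they cannot turn the other way. The lug channel is 102 mm in diameter.
- rest_top (a point): Centre of the top of the watch rest: a post with a flat rubber top 24 mm across, standing on the collar's axis, top 80 mm above the bench (12 mm above the collar). The watch's underside goes here.
- seal (a joint): Sprung black sealing plate (83 mm across) inside the collar, on which the bell's rim bears: travel in m downwards, 0 at rest (top 62 mm above the bench), 0.009 at its bottom stop. Pushes up with 5 N at rest plus 1 N per mm. At 0.006 the bell's lugs just clear the lip; a locked bell that is let go rises back to 0.006.
- small_watch: Bystander: a smaller steel watch head, pale dial, 28 mm across, 12 mm thick. Origin at the centre of its underside.
- loupe: Bystander: a black eye loupe standing on the bench, 35 mm across, 33 mm high. Origin at the centre of its underside.
- dust_cover: Bystander: a clear dust cover with a small black knob, 56 mm across, 40 mm high. Origin at the centre of its underside.
- parts_dish: Bystander: a clear shallow dish with small parts, 60 mm across, 12 mm high. Origin at the centre of its underside.
- block: Bystander: a round steel bench block with a brass movement on it, 68 mm across, 30 mm high. Origin at the centre of its underside.
- tweezers: Bystander: steel tweezers lying along x, 125 mm long, 15 mm wide, 5 mm high. Origin under their middle.
- screwdriver: Bystander: a thin watchmaker's screwdriver lying along x, 125 mm long, 9 mm thick. Origin under its middle.
Mind the look-alikes: they are no part of the job. Leave any orange look-alike of the watch alone. Leave any orange look-alike of the bell alone.

How it is judged:
By the outcome, as a careful person would: the job done as asked, in the order asked, and still so for the second after the job is handed in, while the arm keeps its last pose, push and grip.
It also fails if it takes over 61 s, if anything falls off the work surface, if the arm or the gripper's body presses on something with over 40 N, if the wrist force passes 120 N, or if a joint passes its speed limit or range.

## Working session

There is one attempt and no reset: what is moved stays moved. The work goes in short steps, Python scripts to look and compute and a shell command to move; the robot and the scene stay as the last step left them, time stands still between calls to the robot, and variables do not carry over. Pictures are saved under pics/ and viewed, about 8 in all and at most 12, crops included, and the job is handed in when it is done.

```bash
ls; mkdir -p pics; python3 - <<'E'
from workcell import sense, optics, manip
import cv2,numpy as np
s=sense();print(s)
for n in("scene","top","wrist"):
    c=optics.get_calibration(n);print(n,{k:np.round(v,3).tolist() for k,v in c.items()})
    cv2.imwrite(f"pics/{n}0.png",optics.snapshot(n)[:,:,::-1])
E
```

```text
pics
{'time': 0.0, 'qpos': array([-1.10096294e+00,  2.60664003e-01, -1.39401192e-01,  1.17274166e+00,
       -1.16333971e-05,  1.57078572e+00]), 'dq': array([-0.00186026,  0.00022609, -0.00067081, -0.00080503, -0.00012594,
       -0.00054546]), 'joint_torque': array([-2.07687626e-03, -4.05672061e+01,  2.53924692e+01,  1.88483525e-02,
       -2.04678258e-04,  8.76853534e-06]), 'ee_pos': array([ 237.51939386, -467.78603914,  403.86293691]), 'ee_rot': array([ 9.72532008e-01,  2.32767014e-01, -2.39639591e-04, -9.76303074e-04]), 'force': array([ 0.55449568,  0.7264298 , -0.25337598]), 'torque': array([-0.0697599 , -0.10279946,  0.06791328]), 'finger_gap': 1.0005104222761214}
scene {'fx': 448.34, 'fy': 448.34, 'cx': 319.988, 'cy': 238.613, 'distortion': [-0.053, 0.0, 0.0, 0.0, 0.0], 'R': [[-0.529, 0.848, -0.005], [0.499, 0.306, -0.811], [-0.686, -0.432, -0.585]], 't': [289.902, -219.256, 1370.664]}
top {'fx': 468.668, 'fy': 468.668, 'cx': 317.851, 'cy': 242.613, 'distortion': [-0.011, 0.0, 0.0, 0.0, 0.0], 'R': [[-0.024, -1.0, -0.002], [-0.991, 0.024, -0.135], [0.135, -0.002, -0.991]], 't': [4.525, 545.679, 1024.611]}
wrist {'fx': 330.486, 'fy': 330.486, 'cx': 323.133, 'cy': 239.473, 'distortion': [-0.023, 0.0, 0.0, 0.0, 0.0], 'R': [[0.452, -0.892, -0.002], [-0.85, -0.431, 0.301], [-0.27, -0.135, -0.954]], 't': [-523.062, -38.637, 380.294]}
```

View pics/top0.png

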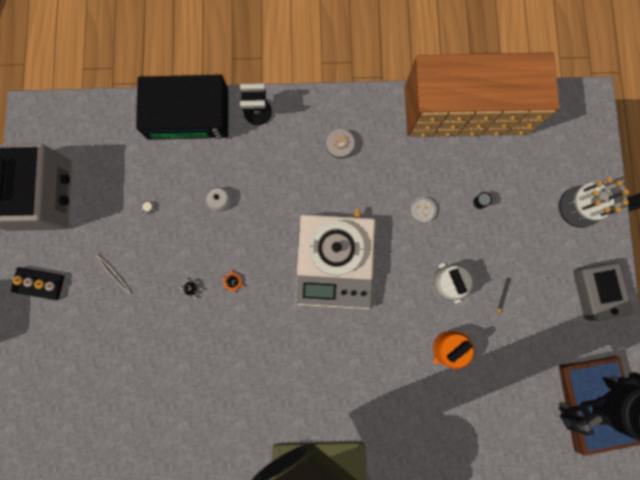

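View pics/scene0.png

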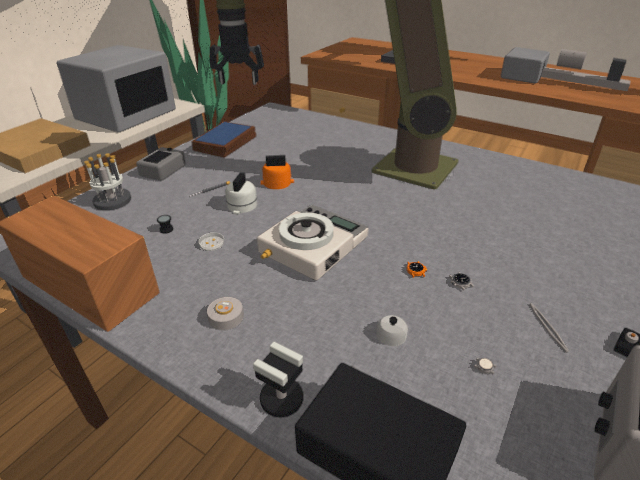

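Top view: the watch candidates are a steel head with black dial at (191,288), an orange look-alike at (233,281) and a small pale watch at (148,207). The bell candidates are a silver one at (455,282) and an orange one at (455,350). By the description I choose the steel watch at (191,288) and the silver bell at (455,282). I'll check both in one close crop and locate them.

```bash
cat >h.py <<'E'
from workcell import sense, optics, manip
import cv2,numpy as np
from scipy.spatial.transform import Rotation as Ro
def ray(c,p):
    K=np.array([[c['fx'],0,c['cx']],[0,c['fy'],c['cy']],[0,0,1.]])
    u=cv2.undistortPoints(np.array(p,float).reshape(-1,1,2),K,np.array(c['distortion'])).reshape(-1,2)
    R=np.array(c['R']);return -R.T@np.array(c['t']),np.c_[u,np.ones(len(u))]@R
def plane(c,p,z):
    o,d=ray(c,p);return o+d*((z-o[2])/d[:,2])[:,None]
def proj(c,X):
    K=np.array([[c['fx'],0,c['cx']],[0,c['fy'],c['cy']],[0,0,1.]])
    return cv2.projectPoints(np.array(X,float).reshape(-1,1,3),cv2.Rodrigues(np.array(c['R']))[0],np.array(c['t'],float),K,np.array(c['distortion']))[0].reshape(-1,2)
def grab(n,f):
    c=optics.get_calibration(n);im=optics.snapshot(n)[:,:,::-1].copy();cv2.imwrite(f,im);return c,im
def tcp():
    s=sense();R=Ro.from_quat(s['ee_rot']).as_matrix();return s['ee_pos'],np.arctan2(R[1,1],R[0,1])
E
python3 - <<'E'
from h import *
c=optics.get_calibration("top");im=cv2.imread("pics/top0.png")
for n,p,z in[("watch",(191,288),10),("bar",(458,281),84),("rest",(336.5,247),80),("collar",(338,247),68),("orange",(233,281),10),("smallw",(148,207),10),("dust",(217,199),35)]:
    print(n,plane(c,[p],z).round(0))
cs=[cv2.resize(im[y-25:y+25,x-25:x+25],(380,380),interpolation=cv2.INTER_CUBIC) for x,y in[(200,288),(455,285)]]
cv2.imwrite("pics/crop.png",np.hstack(cs)); print(tcp())
E
```

```text
watch [[451. 285.  10.]]
bar [[ 449. -307.   84.]]
rest [[529. -49.  80.]]
collar [[531. -53.  68.]]
orange [[465. 189.  10.]]
smallw [[643. 389.  10.]]
dust [[653. 221.  35.]]
(array([ 237.55819042, -467.88626514,  404.07638285]), np.float64(-1.1010401885517165))
```

View pics/crop.png

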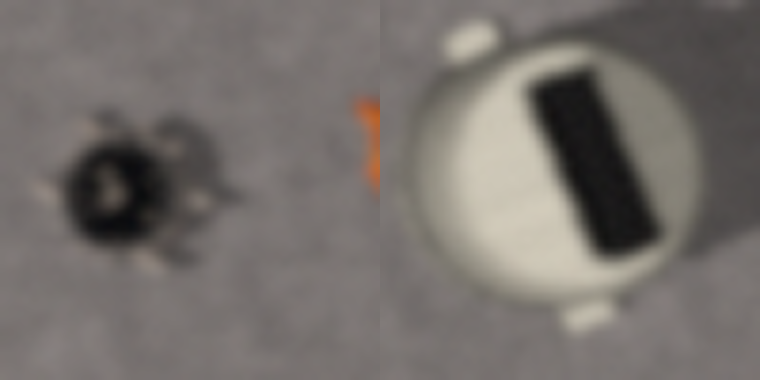

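The crop confirms both: the steel head with black dial, and the silver bell with black bar and lugs along the bar. Now I look from nearer with the wrist camera: first bell, then tester, then watch.

```bash
python3 -m creep '[[85,[210,160,-30],0],[85,[210,160,-30],0],[85,[210,160,-30],0],[85,[210,160,-30],0],[85,[210,160,-30],0],[85,[210,160,-30],0],[85,[210,160,-30],0],[85,[210,160,-30],0],[85,[210,160,-30],0],[85,[210,160,-30],0]]'
python3 -c "
from h import *
import pickle
c,i=grab('wrist','pics/wb.png');pickle.dump(c,open('wb.pkl','wb'));print(tcp())"
python3 -m creep '[[85,[82,258,0],0],[85,[82,258,0],0],[85,[82,258,0],0],[85,[82,258,0],0],[85,[82,258,0],0],[85,[82,258,0],0],[85,[82,258,0],0],[85,[82,258,0],0],[85,[82,258,0],0],[85,[82,258,0],0]]'
python3 -c "
from h import *
import pickle
c,i=grab('wrist','pics/wt.png');pickle.dump(c,open('wt.pkl','wb'));print(tcp())"
python3 -m creep '[[85,[-78,335,-60],0],[85,[-78,335,-60],0],[85,[-78,335,-60],0],[85,[-78,335,-60],0],[85,[-78,335,-60],0],[85,[-78,335,-60],0],[85,[-78,335,-60],0],[85,[-78,335,-60],0],[85,[-78,335,-60],0],[85,[-78,335,-60],0],[85,[-78,335,-60],0],[85,[-78,335,-60],0]]'
python3 -c "
from h import *
import pickle
c,i=grab('wrist','pics/ww.png');pickle.dump(c,open('ww.pkl','wb'));print(tcp())
a=[cv2.imread('pics/%s.png'%k) for k in('wb','wt','ww')]
cv2.imwrite('pics/m.png',np.vstack([np.hstack([cv2.resize(x[60:360,150:490],(400,353)) for x in a[:2]])]))
cv2.imwrite('pics/ww_c.png',a[2])"
```

```text
time: 0.98
ee_pos: [447.1, -308.3, 374.5]
ee_rot: [0.973, 0.233, -0.001, -0.0]
force: [0.8, -0.4, -0.7]
finger_gap: 0.996
(array([ 446.84525472, -308.70294154,  374.69673376]), np.float64(-1.1022619631045774))
time: 1.87
ee_pos: [529.1, -51.5, 374.8]
ee_rot: [0.973, 0.232, -0.0, 0.0]
force: [-0.5, -0.3, -1.7]
finger_gap: 0.994
(array([529.11632473, -51.75271377, 374.8225884 ]), np.float64(-1.1034763226667108))
time: 2.92
ee_pos: [465.7, 258.8, 315.0]
ee_rot: [0.968, 0.249, -0.003, -0.009]
force: [-0.2, 0.9, 0.4]
finger_gap: 0.995
(array([465.6655943 , 258.79033689, 315.0913002 ]), np.float64(-1.0679081814151263))
```

View pics/m.png

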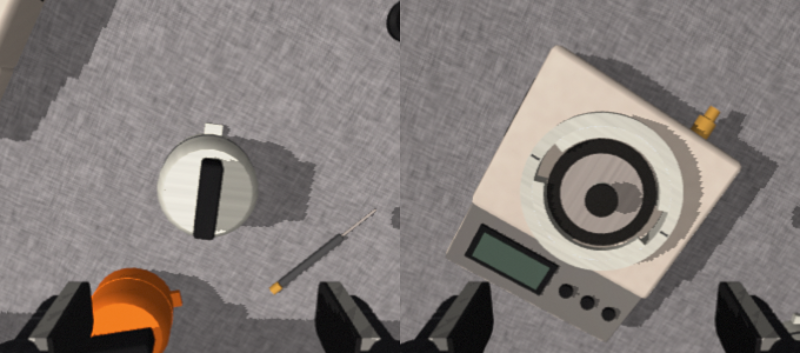

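View pics/ww.png

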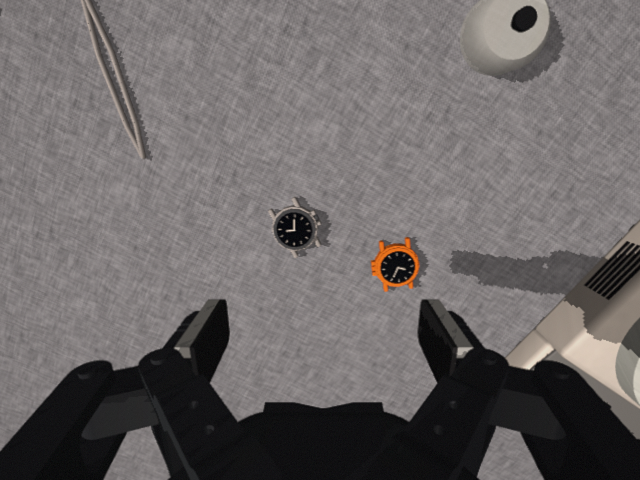

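Wrist views: the bell bar runs near-vertical at about (326,228). The tester post is at about (322,230) with gaps upper left and lower right. The watch is at (294,228), with the orange look-alike 100 px to its right. Now exact numbers.

```bash
python3 - <<'E'
from h import *
import pickle
def L(n): return pickle.load(open(n+'.pkl','rb')),cv2.imread(f'pics/{n}.png')
def blob(im,x0,y0,x1,y1,th=60):
    m=np.zeros(im.shape[:2],np.uint8); m[y0:y1,x0:x1]=(im[y0:y1,x0:x1].max(2)<th)*255
    cs=cv2.findContours(m,cv2.RETR_EXTERNAL,cv2.CHAIN_APPROX_NONE)[0]
    return max(cs,key=cv2.contourArea)
# bell bar
c,im=L('wb'); b=blob(im,290,170,360,290); r=cv2.minAreaRect(b); box=cv2.boxPoints(r); print('bar px',r)
P=plane(c,box,84); print('bar corners',P.round(1).tolist(),'mean',P.mean(0).round(1), 'sides',np.linalg.norm(np.diff(P,axis=0),axis=1).round(1))
e=P[1]-P[0]; e2=P[2]-P[1]; e=e if np.linalg.norm(e)>np.linalg.norm(e2) else e2; print('bar yaw',np.arctan2(e[1],e[0]))
# bell lugs / circle via bright mask later
c,im=L('wt'); b=blob(im,305,210,340,250,50); e=cv2.fitEllipse(b); print('rest',e,plane(c,[e[0]],80).round(1))
c,im=L('ww'); b=blob(im,275,208,316,250,50); e=cv2.fitEllipse(b); print('watch',e,plane(c,[e[0]],11.5).round(1))
a=cv2.resize(im[188:268,254:334],(480,480),interpolation=cv2.INTER_CUBIC)
cv2.imwrite('pics/z.png',a)
E
```

```text
bar px ((326.79998779296875, 228.6000213623047), (18.357141494750977, 68.71524047851562), 7.125016689300537)
bar corners [[421.0, -311.2, 84.0], [475.8, -291.6, 84.0], [480.7, -305.3, 84.0], [426.1, -325.9, 84.0]] mean [ 450.9 -308.5   84. ] sides [58.2 14.5 58.4]
bar yaw 0.3439079029742072
rest ((320.9845886230469, 229.60902404785156), (26.31410789489746, 26.959243774414062), 21.26396369934082) [[530.  -48.2  80. ]]
watch ((293.88861083984375, 229.15582275390625), (33.73252868652344, 35.34684371948242), 116.96430969238281) [[450.3 286.9  11.5]]
```

View pics/z.png

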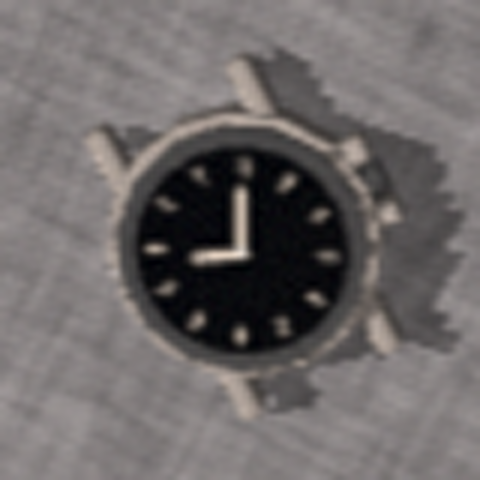

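```bash
python3 - <<'E'
from h import *
import pickle
c=pickle.load(open('ww.pkl','rb'))
f=lambda u,v:(254+u/6,188+v/6)
l=plane(c,[f(240,65),f(98,135),f(245,412),f(388,345)],4)
y=(l[0]+l[1]-l[2]-l[3])[:2]; print('lug centre',l.mean(0).round(1),'y axis ang',np.arctan2(y[1],y[0]))
g=plane(c,[f(352,148),f(395,215),f(373,182)],6); print('guard',g.round(1).tolist()); d=g[0]-g[1];print('guard dir',np.arctan2(d[1],d[0]))
w=plane(c,[f(241,250)],11.5)[0];d=g[2]-w;print('x axis',np.arctan2(d[1],d[0]))
print(plane(c,[(397,267)],11).round(1),'orange')
c=pickle.load(open('wt.pkl','rb'))
q=lambda u,v:(150+u*.85,60+v*.85)
t=plane(c,[q(135,157),q(265,234)],68);d=t[0]-t[1];print('ticks',t.round(1).tolist(),t.mean(0).round(1),np.arctan2(d[1],d[0]))
t=plane(c,[q(145,162),q(255,225)],65);d=t[0]-t[1];print('gaps',t.round(1).tolist(),t.mean(0).round(1),np.arctan2(d[1],d[0]))
s=sense();print(s['ee_pos'],tcp(),s['qpos'])
E
```

```text
lug centre [449.  286.3   4. ] y axis ang 0.9551320740338748
guard [[469.6, 279.3, 6.0], [463.9, 269.1, 6.0], [466.7, 274.2, 6.0]]
guard dir 1.0572909212690873
x axis -0.6324953933165561
[[463.7 190.7  11. ]] orange
ticks [[533.9, 6.7, 68.0], [524.4, -105.2, 68.0]] [529.2 -49.2  68. ] 1.4867747840212278
gaps [[533.1, -1.0, 65.0], [526.6, -95.7, 65.0]] [529.9 -48.4  65. ] 1.5023772011602707
[465.6655943  258.79033689 315.0913002 ] (array([465.6655943 , 258.79033689, 315.0913002 ]), np.float64(-1.0679081814151263)) [ 0.5017589   0.32728167 -0.28542625  0.95844765  0.01987126  3.14045649]
```

```bash
python3 -m creep '[[60,[-15,27,-85],0.45],[60,[-15,27,-85],0.45],[60,[-15,27,-85],0.45],[60,[-15,27,-85],0.45],[60,[-15,27,-85],0.45],[60,[-15,27,-85],0.45],[60,[-15,27,-85],0.45],[60,[-15,27,-85],0.45]]'
python3 - <<'E'
from h import *
import pickle
print(tcp(),sense()['finger_gap'])
c,im=grab('wrist','pics/w2.png');pickle.dump(c,open('w2.pkl','wb'))
p=proj(c,[[450,286.7,11.5]])[0];print(p)
x,y=p.astype(int);m=np.zeros(im.shape[:2],np.uint8);m[y-50:y+50,x-50:x+50]=(im[y-50:y+50,x-50:x+50].max(2)<50)*255
b=max(cv2.findContours(m,cv2.RETR_EXTERNAL,2)[0],key=cv2.contourArea);e=cv2.fitEllipse(b);print(e,plane(c,[e[0]],11.5))
E
```

```text
time: 3.63
ee_pos: [450.8, 287.3, 230.6]
ee_rot: [0.888, 0.459, -0.004, -0.009]
force: [0.0, 0.4, 0.8]
finger_gap: 0.699
(array([450.80724211, 287.29058934, 230.57474434]), np.float64(-0.6169741150688042)) 0.6992564727299206
[330.84468186 269.505917  ]
((330.9335021972656, 269.2399597167969), (45.959434509277344, 49.09572219848633), 89.75130462646484) [[450.14624068 286.81356712  11.5       ]]
```

View pics/w2.png

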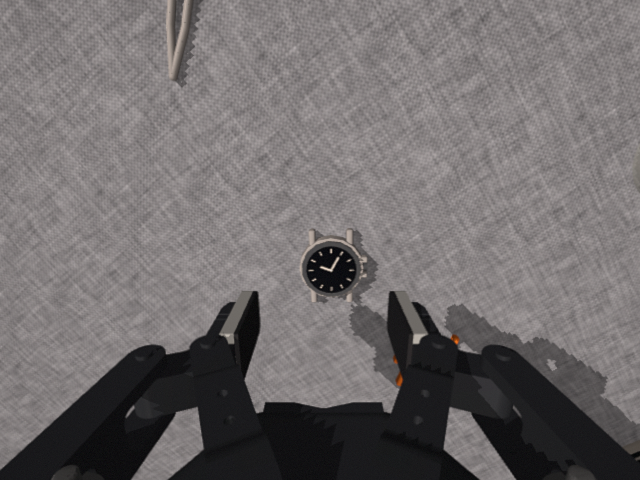

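Watch at (331,269), nicely aligned, crown to the right. The tool carries a ~1.1° tilt (from brushing the q6 limit), which I correct laterally. Descend, grip gently and lift slightly.

```bash
python3 -m creep '[[60,[3,-3,-25],0],[60,[3,-3,-40],0],[60,[3,-3,-48],0],[60,[3,-3,-53],0],[60,[3,-3,-57],0],[60,[3,-3,-57],0],[60,[3,-3,-57],0]]'
python3 -c "
from h import *
grab('wrist','pics/w3.png');print(tcp(),sense()['force'])"
python3 -m creep '[[44,[0,0,0],0],[42,[0,0,0],0],[40,[0,0,0],0],[38,[0,0,0],0],[36,[0,0,0],0],[36,[0,0,0],0],[36,[0,0,0],0],[36,[0,0,0],0],[36,[0,0,0],0]]' 30
python3 -m creep '[[36,[0,0,4],0],[36,[0,0,10],0],[36,[0,0,20],0],[36,[0,0,40],0],[36,[0,0,60],0],[36,[0,0,60],0],[36,[0,0,60],0]]'
python3 -c "
from h import *
grab('wrist','pics/w4.png');print(tcp(),sense()['force'],sense()['finger_gap'])
a=[cv2.imread('pics/w%d.png'%k)[200:480,120:520] for k in(3,4)]
cv2.imwrite('pics/m2.png',np.hstack(a))"
```

```text
time: 4.27
ee_pos: [453.4, 284.9, 173.1]
ee_rot: [0.888, 0.46, -0.004, -0.009]
force: [-0.6, -0.1, -0.0]
finger_gap: 0.703
(array([453.47676611, 284.94887763, 173.32119974]), np.float64(-0.61462530360283)) [-0.56911937 -0.33411859  0.28719564]
time: 5.07
ee_pos: [453.6, 284.8, 173.6]
ee_rot: [0.888, 0.46, -0.004, -0.009]
force: [-0.6, -1.0, 6.7]
finger_gap: 0.48
time: 5.65
ee_pos: [453.8, 285.1, 234.3]
ee_rot: [0.888, 0.46, -0.003, -0.009]
force: [0.1, 0.2, -0.7]
finger_gap: 0.479
(array([453.19298641, 284.7421218 , 233.14904531]), np.float64(-0.6146269469975036)) [-0.74463318 -0.80291857 -1.11103043] 0.48186416248053904
```

View pics/m2.png

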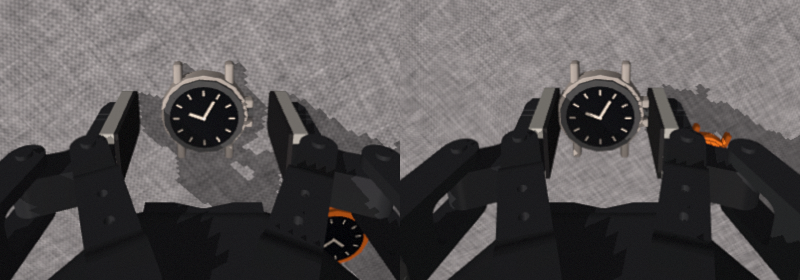

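The watch is seated between the pads and lifted (gap 0.48, 41 mm). I measure it in hand, then carry it high to the tester.

```bash
python3 -m creep '[[36,[0,0,30],0],[36,[0,0,60],0],[36,[10,-35,70],0],[36,[20,-70,70],0],[36,[28,-105,70],0],[36,[36,-140,70],0],[36,[44,-175,70],0],[36,[52,-210,70],0],[36,[60,-245,70],0],[36,[67,-275,70],0],[36,[72,-305,70],0],[36,[75,-325,70],0],[36,[77,-335,70],0],[36,[77,-335,70],0],[36,[77,-335,70],0]]'
cat >wm.py <<'E'
from h import *
import sys
c,im=grab('wrist',sys.argv[1]);s=sense();p,y=tcp();zu=p[2]-173.5
R=Ro.from_quat(s['ee_rot']).as_matrix();g=p+R[:,2]*165
q=proj(c,[g])[0].astype(int);x0,y0=q
m=np.zeros(im.shape[:2],np.uint8);m[y0-45:y0+45,x0-34:x0+34]=(im[y0-45:y0+45,x0-34:x0+34].max(2)<50)*255
m=cv2.morphologyEx(m,cv2.MORPH_OPEN,np.ones((5,5)))
b=max(cv2.findContours(m,cv2.RETR_EXTERNAL,1)[0],key=cv2.contourArea);e=cv2.fitEllipse(b)
w=plane(c,[e[0]],zu+11.5)[0]
print('tcp',p,y,'zu',zu,'force',s['force'],'gap',s['finger_gap']);print('ell',e,'watch',w,'wrt grasp',(w-p-R[:,2]*165))
im2=im.copy();cv2.ellipse(im2,e,(0,255,0),1)
r=proj(c,[[529.8,-48.6,80]])[0];cv2.drawMarker(im2,tuple(r.astype(int).tolist()),(0,0,255),0,12,1);print('rest px',r)
cv2.imwrite(sys.argv[1].replace('.png','_a.png'),im2)
E
python3 wm.py pics/w5.png
```

```text
time: 6.95
ee_pos: [529.7, -50.1, 301.8]
ee_rot: [0.888, 0.46, -0.005, -0.01]
force: [0.4, -0.3, -1.1]
finger_gap: 0.482
tcp [529.67639548 -49.51882758 302.02192622] -0.6141038650493383 zu 128.5219262204779 force [ 0.08910792 -0.0930267  -1.39254045] gap 0.47598093997577945
ell ((320.3336181640625, 316.6683044433594), (56.22602462768555, 60.28150177001953), 95.55140686035156) watch [524.87538443 -47.09195278 140.02192622] wrt grasp [-1.71834194  0.35246458  2.95815825]
rest px [331.12137965 263.87894517]
```

View pics/w5_a.png

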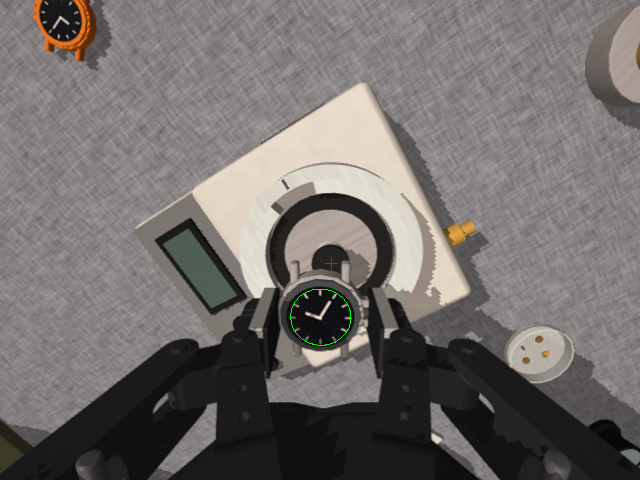

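Ellipse on the dial and the predicted post cross agree with the picture. Watch needs about (+5,-1.5) mm; shift, lower to just above, then feel.

```bash
python3 -m creep '[[36,[5,-1.5,-10],0],[36,[5,-1.5,-20],0],[36,[5,-1.5,-30],0],[36,[5,-1.5,-38],0],[36,[5,-1.5,-42],0],[36,[5,-1.5,-43],0],[36,[5,-1.5,-43],0],[36,[5,-1.5,-43],0]]'
python3 wm.py pics/w6.png
python3 -m creep '[[36,[0,0,-1],0],[36,[0,0,-1.5],0],[36,[0,0,-2],0],[36,[0,0,-2],0],[36,[0,0,-2],0]]'
python3 -c "
from h import *
print(tcp(),sense()['force'])"
```

```text
time: 7.67
ee_pos: [535.3, -51.8, 259.8]
ee_rot: [0.888, 0.46, -0.005, -0.009]
force: [0.6, 0.3, -1.1]
finger_gap: 0.482
tcp [535.37981741 -51.85594088 260.06224883] -0.6147115918077771 zu 86.56224882610701 force [ 0.03759318  0.80917037 -0.54294317] gap 0.47595133098770437
ell ((320.7111511230469, 316.93212890625), (56.708866119384766, 60.44894027709961), 99.5377197265625) watch [530.84503337 -49.15930061  98.06224883] wrt grasp [-1.86717746  0.79545548  2.96747974]
rest px [319.33735504 298.33180031]
time: 8.13
ee_pos: [535.1, -51.9, 257.7]
ee_rot: [0.888, 0.46, -0.005, -0.009]
force: [-0.1, 0.1, -1.2]
finger_gap: 0.475
(array([535.12918263, -51.87650594, 257.73312246]), np.float64(-0.6147607890889707)) [-0.1018378   0.10619587 -1.15513608]
```

View pics/w6_a.png

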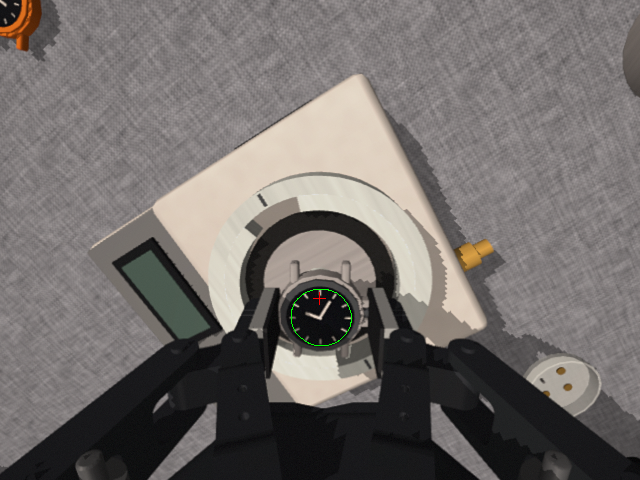

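```bash
python3 -m creep '[[36,[-0.8,0.6,-1],0],[36,[-0.8,0.6,-2],0],[36,[-0.8,0.6,-3],0],[36,[-0.8,0.6,-3],0],[36,[-0.8,0.6,-3],0]]'
python3 -m creep '[[36,[0,0,-0.5],0],[36,[0,0,-0.5],0],[36,[0,0,-0.5],0]]'
python3 -m creep '[[36,[0,0,-0.5],0],[36,[0,0,-0.5],0],[36,[0,0,-0.5],0]]'
```

```text
time: 8.55
ee_pos: [534.3, -51.2, 254.5]
ee_rot: [0.888, 0.46, -0.005, -0.009]
force: [0.3, 1.1, -1.0]
finger_gap: 0.478
time: 8.8
ee_pos: [534.3, -51.2, 254.2]
ee_rot: [0.888, 0.46, -0.005, -0.009]
force: [0.1, 0.1, -1.8]
finger_gap: 0.478
time: 9.05
ee_pos: [534.4, -51.2, 253.7]
ee_rot: [0.888, 0.46, -0.005, -0.009]
force: [-0.5, 0.2, -1.3]
finger_gap: 0.474
```

```bash
for k in 1 2; do python3 -m creep '[[36,[0,0,-0.4],0],[36,[0,0,-0.4],0],[36,[0,0,-0.4],0]]' | grep -E 'pos|force'; python3 -c "
from h import *
print(np.mean([sense()['force'] for _ in range(5)],0))"; done
```

```text
ee_pos: [534.3, -51.2, 253.6]
force: [-1.0, 0.3, 2.4]
[-1.00962676  0.32414429  2.42127691]
ee_pos: [534.3, -51.2, 253.6]
force: [-1.6, -0.4, 6.6]
[-1.55455155 -0.41595623  6.58291707]
```

Contact felt (6.6 N up at tool z 253.6). Ease and release slowly, then rise.

```bash
python3 -m creep '[[36,[0,0,0.4],0],[41,[0,0,0.4],0],[42,[0,0,0.4],0],[43,[0,0,0.4],0],[44,[0,0,0.4],0],[45,[0,0,0.4],0],[47,[0,0,0.4],0],[50,[0,0,0.4],0],[54,[0,0,0.4],0],[58,[0,0,0.4],0],[58,[0,0,0.4],0],[58,[0,0,0.4],0]]'
python3 -m creep '[[58,[0,0,6],0],[58,[0,0,14],0],[58,[0,0,30],0],[58,[0,0,60],0],[58,[0,0,95],0],[58,[0,0,120],0],[58,[0,0,120],0],[58,[0,0,120],0]]'
cat >wr.py <<'E'
from h import *
import sys
c,im=grab('wrist',sys.argv[1]);p,_=tcp();x0,y0=proj(c,[[529.8,-48.6,91.5]])[0].astype(int)
m=np.zeros(im.shape[:2],np.uint8);m[y0-28:y0+28,x0-28:x0+28]=(im[y0-28:y0+28,x0-28:x0+28].max(2)<50)*255
m=cv2.morphologyEx(m,cv2.MORPH_OPEN,np.ones((3,3)))
b=max(cv2.findContours(m,cv2.RETR_EXTERNAL,1)[0],key=cv2.contourArea);e=cv2.fitEllipse(b);print(p,e,'watch on post',plane(c,[e[0]],91.5))
cv2.imwrite('pics/z7.png',cv2.resize(im[max(0,y0-110):y0+110,x0-150:x0+150],(750,550),interpolation=cv2.INTER_CUBIC)); print(x0,y0)
E
python3 wr.py pics/w7.png
```

```text
time: 10.55
ee_pos: [534.3, -51.2, 253.3]
ee_rot: [0.888, 0.46, -0.005, -0.009]
force: [-0.5, -0.8, 0.3]
finger_gap: 0.681
time: 11.22
ee_pos: [535.0, -51.3, 375.9]
ee_rot: [0.888, 0.46, -0.003, -0.008]
force: [0.3, 0.4, -0.9]
finger_gap: 0.685
[534.40714823 -51.26507971 374.18932858] ((322.0679626464844, 238.00169372558594), (32.94978713989258, 34.93112564086914), 103.25586700439453) watch on post [[529.72548874 -48.30393029  91.5       ]]
322 238
```

View pics/z7.png

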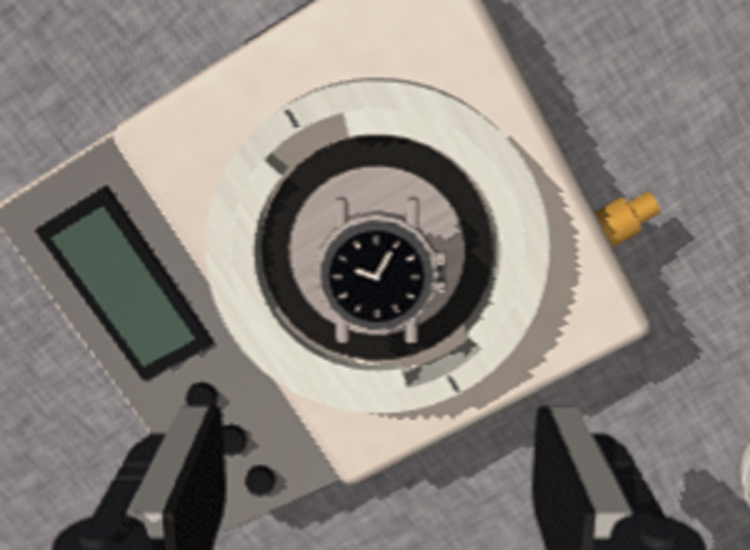

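Watch sits centred on the post at (529.7,-48.3), level, fingers clear. Now to the bell, with the half-turn grip that leaves the last joint room for the twist.

```bash
python3 -m creep '[[60,[-10,-30,0],0.12],[60,[-20,-60,0],0.24],[60,[-30,-90,0],0.36],[60,[-40,-120,0],0.48],[60,[-50,-150,-10],0.6],[60,[-60,-180,-20],0.72],[60,[-70,-210,-30],0.84],[60,[-80,-240,-40],0.96],[60,[-84,-254,-50],1.08],[60,[-84,-254,-50],1.2],[60,[-84,-254,-50],1.32],[60,[-84,-254,-50],1.44],[60,[-84,-254,-50],1.56],[60,[-84,-254,-50],1.68],[60,[-84,-254,-50],1.8],[60,[-84,-254,-50],1.92],[60,[-84,-254,-50],2.04],[60,[-84,-254,-50],2.16],[60,[-84,-254,-50],2.28],[60,[-84,-254,-50],2.4]]'
python3 -m creep '[[60,[0,0,0],0.1],[60,[0,0,0],0.13],[60,[0,0,0],0.13],[60,[0,0,0],0.13]]'
cat >bb.py <<'E'
from h import *
import sys
z=float(sys.argv[2]);X=[float(v) for v in sys.argv[3:5]]
c,im=grab('wrist',sys.argv[1]);s=sense();p,y=tcp();R=Ro.from_quat(s['ee_rot']).as_matrix()
print('tcp',p.round(1),'yaw',round(y,3),'toolz',R[:,2].round(4),'grasp',(p+R[:,2]*155).round(1),'q',s['qpos'].round(2))
x0,y0=proj(c,[X+[z]])[0].astype(int);w=int(sys.argv[5]) if len(sys.argv)>5 else 55
m=np.zeros(im.shape[:2],np.uint8);m[y0-w:y0+w,x0-w:x0+w]=(im[y0-w:y0+w,x0-w:x0+w].max(2)<60)*255
m=cv2.morphologyEx(m,cv2.MORPH_OPEN,np.ones((3,3)))
for b in sorted(cv2.findContours(m,cv2.RETR_EXTERNAL,1)[0],key=cv2.contourArea)[-2:]:
    r=cv2.minAreaRect(b);P=plane(c,cv2.boxPoints(r),z);e=max(np.diff(P,axis=0),key=np.linalg.norm)
    print(r,'centre',P.mean(0).round(1),'yaw',np.arctan2(e[1],e[0]).round(3),np.linalg.norm(np.diff(P,axis=0),axis=1).round(1))
E
python3 bb.py pics/b1.png 84 450.9 -308.5
python3 - <<'E'
from h import *
# tick marks of the collar from the picture z7 (camera calibration re-derived from the pose of wt via saved tool offset)
import pickle
wt=pickle.load(open('wt.pkl','rb'))
# use earlier wt picture: dark tick search not needed; sealing ring (black) ellipse at z=62
im=cv2.imread('pics/wt.png');m=(im.max(2)<50).astype(np.uint8)*255;m[:150]=0;m[300:]=0;m[:,:250]=0;m[:,390:]=0
cs=sorted(cv2.findContours(m,cv2.RETR_EXTERNAL,1)[0],key=cv2.contourArea)[-1];e=cv2.fitEllipse(cs);print('seal',e,plane(wt,[e[0]],62))
E
```

```text
time: 12.93
ee_pos: [449.6, -304.7, 321.5]
ee_rot: [-0.11, 0.994, -0.009, -0.0]
force: [-0.8, 0.3, -0.7]
finger_gap: 0.701
time: 13.27
ee_pos: [449.8, -304.9, 322.0]
ee_rot: [-0.171, 0.985, -0.009, 0.001]
force: [0.7, 0.7, 0.0]
finger_gap: 0.705
tcp [ 449.9 -305.   322.3] yaw 1.914 toolz [ 0.0055 -0.018  -0.9998] grasp [ 450.8 -307.8  167.3] q [-0.59  0.33 -0.26  0.97 -0.01 -0.94]
((322.0, 246.0), (84.0, 22.0), 90.0) centre [ 445.6 -310.9   84. ] yaw 0.352 [14.  58.9 15.2]
seal ((320.674072265625, 222.86843872070312), (88.8498306274414, 91.89007568359375), 84.88058471679688) [[530.77569895 -47.37646151  62.        ]]
```

```bash
python3 -m creep '[[60,[-2.6,-1.9,-30],0],[60,[-2.6,-1.9,-55],0],[60,[-2.6,-1.9,-72],0],[60,[-2.6,-1.9,-82],0],[60,[-2.6,-1.9,-88],0],[60,[-2.6,-1.9,-91],0],[60,[-2.6,-1.9,-91],0],[60,[-2.6,-1.9,-91],0]]'
python3 -m creep '[[45,[0,0,0],0],[35,[0,0,0],0],[28,[0,0,0],0],[24,[0,0,0],0],[20,[0,0,0],0],[17,[0,0,0],0],[14,[0,0,0],0],[10,[0,0,0],0],[8,[0,0,0],0],[8,[0,0,0],0],[8,[0,0,0],0],[8,[0,0,0],0]]' 80
```

```text
time: 13.98
ee_pos: [448.2, -307.4, 233.1]
ee_rot: [-0.171, 0.985, -0.011, 0.002]
force: [0.1, 0.8, 0.6]
finger_gap: 0.71
time: 14.98
ee_pos: [447.7, -307.0, 232.8]
ee_rot: [-0.171, 0.985, -0.01, 0.002]
force: [0.0, 0.7, 5.9]
finger_gap: 0.171
```

Gripped (14.6 mm). Lift; carry high past the collar so the camera sees the collar ahead of the bell.

```bash
python3 -m creep '[[8,[0,0,5],0],[8,[0,0,15],0],[8,[0,0,40],0],[8,[0,0,75],0],[8,[0,0,110],0],[8,[5,25,135],0.1],[8,[12,55,140],0.2],[8,[20,85,140],0.3],[8,[28,115,140],0.4],[8,[36,145,140],0.5],[8,[44,175,140],0.6],[8,[52,210,140],0.7],[8,[60,245,140],0.8],[8,[66,280,140],0.9],[8,[72,310,140],1.0],[8,[78,340,140],1.1],[8,[82,365,140],1.15],[8,[82,377,140],1.15],[8,[82,377,140],1.15],[8,[82,377,140],1.15]]'
python3 - <<'E'
from h import *
import pickle
c,im=grab('wrist','pics/c1.png');pickle.dump(c,open('c1.pkl','wb'));s=sense();p,y=tcp();R=Ro.from_quat(s['ee_rot']).as_matrix()
print(p,y,R[:,2],s['force'],s['finger_gap'],s['qpos'])
for X in([529.8,-48.6,91.5],[529.8,-48.6,68],list(p+R[:,2]*149),list(p+R[:,2]*232)):print(proj(c,[X]))
E
```

```text
time: 16.65
ee_pos: [529.4, 70.0, 372.3]
ee_rot: [-0.68, 0.733, -0.008, 0.006]
force: [0.9, -1.4, -2.8]
finger_gap: 0.167
[529.3611382   69.35644767 372.2622363 ] 3.064679467533247 [ 0.01981575 -0.00231362 -0.99980097] [-0.30343586  0.23424454 -2.85410266] 0.17075497180977772 [ 0.13162469  0.28219639 -0.19353172  1.07572609 -0.00489434 -1.36229797]
[[317.26522096  71.95565142]]
[[318.42865089  77.63299072]]
[[322.51484142 327.84991048]]
[[322.81399179 256.87282622]]
```

View pics/c1.png

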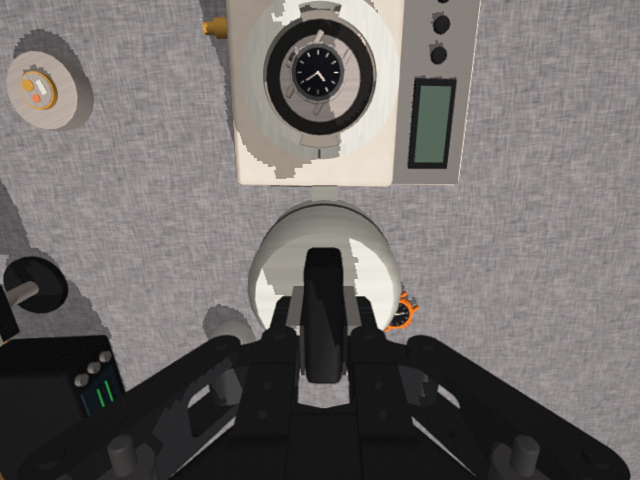

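The view shows the watch still upright and centred in the collar at (317,73), the gap with tick at (320,150), and the bell in hand with its front lug at (323,192) and its axis parallel. Now numbers from this picture: seal ring, dial, tick, lug and bar.

```bash
python3 - <<'E'
from h import *
import pickle
c=pickle.load(open('c1.pkl','rb'));im=cv2.imread('pics/c1.png')
d=(im.max(2)<60).astype(np.uint8)*255
m=d.copy();m[140:]=0;m[:,:255]=0;m[:,388:]=0;m[:15]=0
cs=sorted(cv2.findContours(m,cv2.RETR_EXTERNAL,1)[0],key=cv2.contourArea)[-1];e=cv2.fitEllipse(cv2.convexHull(cs));print('seal',e,plane(c,[e[0]],62))
m=d.copy();m[:48]=0;m[98:]=0;m[:,:292]=0;m[:,343:]=0
for b in sorted(cv2.findContours(m,cv2.RETR_LIST,1)[0],key=cv2.contourArea)[-2:]:
    e=cv2.fitEllipse(b);print('dial',e,plane(c,[e[0]],91.5))
g=im.mean(2).astype(int)
for y in(140,146,152,156): print('tick row',y,g[y,296:346])
for y in(188,190,192,194,196,198): print(y,g[y,300:346])
E
```

```text
seal ((319.30670166015625, 76.30677032470703), (106.07244873046875, 115.41932678222656), 177.1774139404297) [[529.17848095 -50.41231764  62.        ]]
dial ((315.6183166503906, 78.3335952758789), (14.903563499450684, 18.822845458984375), 67.66154479980469) [[531.26505627 -44.6711687   91.5       ]]
dial ((315.9056396484375, 72.61582946777344), (47.12450408935547, 50.53341293334961), 9.241806030273438) [[530.76809572 -48.26087863  91.5       ]]
tick row 140 [157 157 156 152 138 122 143 146 145 145 144 145 145 144 145 145 144 144
 145 145 145 146 145 146 146 144 146 144 144 145 146 145 146 145 145 146
 146 146 145 144 142 135 139 149 154 193 228 229 228 227]
tick row 146 [147 147 147 147 147 143 143 143 144 141 137 132 123 121 120 124 126 133
 137 136 140 144 145 144 144 143 144 143 141 137 132 129 129 125 121 123
 126 131 140 140 139 140 144 156 195 223 221 218 216 219]
tick row 152 [147 147 148 147 146 144 145 146 149 149 150 150 149 147 147 146 144 144
 143 142 145 132  90  67 110 147 149 146 146 145 146 146 145 146 147 147
 145 145 145 145 142 144 181 221 224 223 220 218 218 220]
t
[... 667 characters left out ...]
9 150 148
 150 149 151 150 150 149 148 149 149 150 149 149 149 150 149 149 150 149
 149 147 142 141 145 145 148 152 150 146]
194 [133 133 137 139 138 143 142 139 137 140 145 145 150 151 151 151 150 151
 151 151 151 151 150 151 151 150 152 151 150 150 151 151 151 151 151 150
 151 147 140 140 144 147 149 150 147 137]
196 [149 146 147 147 148 148 146 145 139 138 144 145 149 152 151 151 151 150
 150 151 151 151 151 151 151 151 151 151 151 150 150 150 150 150 150 151
 149 147 140 136 140 143 142 142 138 131]
198 [142 137 133 132 138 142 143 145 145 147 148 148 149 147 148 146 148 148
 147 147 148 147 148 147 148 147 148 148 147 146 148 147 146 147 146 147
 150 155 154 147 151 153 149 147 143 136]
```

```bash
python3 - <<'E'
from h import *
import pickle
c=pickle.load(open('c1.pkl','rb'));im=cv2.imread('pics/c1.png');g=im.mean(2).astype(int)
for x in(316,320,324,330,334): print(x,g[180:212,x])
z=145.5;print('lug edges',plane(c,[(311.7,192),(337.3,192)],z).round(1).tolist())
print('lug tip rows 185..188',plane(c,[(324.5,r) for r in(184,185,186,187,188)],z)[:,1].round(1))
print('tick',plane(c,[(318.9,155)],68).round(1),'gap far/near edges',plane(c,[(301,140),(338,140)],65).round(1).tolist())
for n,a in(('bell rows',0),):
  for y in(250,270,285): 
    r=g[y];print(y,r[240:262],r[388:412])
m=(im.max(2)<60).astype(np.uint8)*255;m[:240]=0;m[300:]=0;m[:,:296]=0;m[:,352:]=0
r=[np.flatnonzero(m[y]) for y in(252,258,264)];print([(a.min(),a.max()) for a in r if len(a)], np.flatnonzero(m[:,322])[:3])
t=np.flatnonzero(m[:,322])[0];print('bar front edge top',plane(c,[(322,t)],223.5).round(1))
E
```

```text
316 [222 220 219 219 217 123 130 153 153 153 150 151 150 150 150 152 151 148
 148 149 144 109 109 101  46  54  92 114 112 110 113 114]
320 [221 219 218 218 216 124 130 154 154 152 151 151 151 150 151 151 151 149
 148 147 126 109 109  78  42  60 113 117 113 112 114 116]
324 [222 219 218 218 217 124 129 152 154 151 151 150 148 151 151 152 151 148
 148 144 110 110 111  77  49  81 115 117 113 114 115 118]
330 [223 221 218 218 213 122 130 153 153 152 151 149 149 149 151 153 150 148
 148 147 132 113 113  93  46  56 102 119 116 116 114 117]
334 [222 220 219 218 213 122 130 154 153 153 151 151 150 150 151 152 150 147
 146 148 146 117 115 113  54  47  73 117 118 116 114 117]
lug edges [[537.1, 25.3, 145.5], [521.9, 26.4, 145.5]]
lug tip rows 185..188 [21.1 21.7 22.3 22.9 23.4]
tick [[534.    8.3  68. ]] gap far/near edges [[547.6, -4.4, 65.0], [517.9, -2.1, 65.0]]
250 [153 153 151 145 147 150 149 147 149 145 148 146 149 146 143 136 130 112
  91  92  93  96] [120 118 124 138 146 147 145 144 144 148 154 153 157 158 151 147 146 142
 134 135 135 133 134 140]
270 [138 135 136 141 143 139 131 130 123  99  90  93  95  97  98 101 103 105
 109 111 153 213] [173 169 166 162 158 154 149 145 141 137 133 134 140 144 147 151 148 147
 146 143 148 151 150 143]
285 [145 142 142 141 146 141 137 121  88  91  97 101 105 103 111 140 201 233
 232 232 232 232] [237 237 237 235 219 195 188 181 174 169 162 155 141 113  93  98 127 144
 146 150 144 141 143 147]
[(np.int64(307), np.int64(339)), (np.int64(306), np.int64(340)), (np.int64(305), np.int64(341))] [248 249 250]
bar front edge top [[529.8  34.3 223.5]]
```

Bell rim axis at about (532.5,70.6) with yaw 1.494, collar centre at about (530.1,-48.6) with gap direction 1.495. Shift (-2.4,-119), then descend to just above the collar.

```bash
python3 -m creep '[[8,[-0.5,-25,0],0],[8,[-1,-50,0],0],[8,[-1.5,-75,0],0],[8,[-2,-98,0],0],[8,[-2.4,-112,0],0],[8,[-2.4,-119,0],0],[8,[-2.4,-119,0],0],[8,[-2.4,-119,0],0],[8,[-2.4,-119,-10],0],[8,[-2.4,-119,-20],0],[8,[-2.4,-119,-30],0],[8,[-2.4,-119,-40],0],[8,[-2.4,-119,-50],0],[8,[-2.4,-119,-58],0],[8,[-2.4,-119,-64],0],[8,[-2.4,-119,-66],0],[8,[-2.4,-119,-66],0],[8,[-2.4,-119,-66],0]]'
python3 -c "
from h import *
p,y=tcp();print(p,y,p[2]-232.8)
c,im=grab('wrist','pics/c2.png');g=im.mean(2).astype(int)
for r in(150,160,170,180,190,200,210): print(r,g[r,296:352:2])
print(g[140:215,324])
"
```

```text
time: 18.2
ee_pos: [527.5, -49.2, 306.4]
ee_rot: [-0.68, 0.734, -0.008, 0.007]
force: [-0.2, -0.2, -1.7]
finger_gap: 0.171
[527.52543227 -49.1538063  306.42477832] 3.0653307474219793 73.62477831814789
150 [146 146 147 147 145 145 146 147 148 148 147 147 146 147 148 147 148 148
 148 147 147 147 146 147 146 146 146 146]
160 [148 148 146 147 147 146 146 146 146 147 147 148 146 146 147 146 145 145
 145 146 144 145 146 147 148 150 148 147]
170 [133 152 154 152 154 151 149 147 151 153 151 150 151 150 150 149  72  92
 152 153 151 149 148 150 151 152 149 151]
180 [151 151 151 152 153 151 149 148 149 149 149 147 148 148 148 148 148 148
 149 148 148 148 147 148 150 151 150 149]
190 [151 149 153 154 153 136 103 147 149 153 152 152 152 152 152 152 153 152
 152 153 152 148 147 145 144 144 144 128]
200 [146  78  28  21  24  52  92 105 136 148 144 135 126 117 113 117 122 133
 142 148 141 114 106  80  33  22  25  23]
210 [ 53  68 105 107 108 110 109 111 111 111 113 113 114 116 115 116 115 115
 117 116 118 116 116 118 118 120 112  72]
[144 145 144 144 145 146 146 146 147 147 148 148 147 149 149 149 148 145
 147 148 147 145 128 109 120 149 152 152 151 151 150 152 151 150 151 151
 150 151 150 150 148 147 148 149 145 114 133 155 155 153 152 153 151 151
 152 154 151 150 148 143 113 112 112  77  50  81 116 117 115 115 115 119
 121 119 117]
```

```bash
python3 -c "
from h import *
c=optics.get_calibration('wrist');im=cv2.imread('pics/c2.png');g=im.mean(2).astype(int)
for r in(168,170,172,174): t=g[r,318:340];w=np.clip(140-t,0,None);print('tick',r,(w*np.arange(318,340)).sum()/max(w.sum(),1),w.sum(),np.flatnonzero(w))
print('tick',plane(c,[(329,163),(329,167),(329,170)],68).round(1).tolist())
for r in(186,188,190,192,194):print(r,g[r,296:350])
print('lug tip',plane(c,[(324.5,186.7)],79.6).round(1),plane(c,[(311.7,192),(337.3,192)],79.6).round(1).tolist())
"
```

```text
tick 168 328.93333333333334 195 [ 9 10 11 12 13]
tick 170 328.8341013824885 217 [ 9 10 11 12 13]
tick 172 328.846511627907 215 [ 9 10 11 12 13]
tick 174 328.8272727272727 220 [ 9 10 11 12 13]
tick [[524.4, -108.9, 68.0], [524.6, -106.5, 68.0], [524.7, -104.7, 68.0]]
186 [151 149 150 152 154 154 154 154 146 122 102 107 129 146 147 144 137 134
 132 134 132 134 133 132 133 133 133 133 133 133 132 134 133 132 132 133
 133 132 133 133 132 138 146 148 147 147 145 146 145 144 144 144 142 143]
188 [151 150 150 152 155 155 155 154 153 140 112 103 111 134 146 148 153 154
 154 154 156 154 155 155 155 155 154 155 155 155 155 155 154 154 155 154
 155 154 155 155 154 150 148 148 147 146 145 146 145 145 145 144 143 143]
190 [151 151 149 152 153 155 154 153 153 152 136 105 103 122 147 148 149 153
 153 152 152 152 152 153 152 152 152 152 152 152 152 152 153 152 152 152
 152 151 153 152 152 150 148 147 147 146 145 145 144 145 144 144 144 144]
192 [150 151 151 151 154 155 153 152 152 153 145 120 112 133 146 148 150 150
 151 151 151 151 152 151 152 152 151 150 151 152 151 151 150 151 151 151
 150 150 151 151 150 147 145 146 146 145 147 147 147 146 144 146 144 137]
194 [151 150 150 151 155 155 154 154 154 154 154 145 133 145 144 134 134 152
 153 151 152 152 152 152 153 152 152 152 152 152 153 152 152 152 152 152
 151 153 152 152 142  99  36  22  29  34  50  65  89 127 143 145 145 128]
lug tip [[527.9 -96.3  79.6]] [[535.8, -93.7, 79.6], [520.5, -92.6, 79.6]]
```

Lug sits ~2 mm from the gap's centre line (6 mm margin). Trim (-0.8,-0.4) and descend slowly to just above the seal, watching force.

```bash
python3 -m creep '[[8,[-0.8,-0.4,-1],0],[8,[-0.8,-0.4,-2],0],[8,[-0.8,-0.4,-3],0],[8,[-0.8,-0.4,-4],0],[8,[-0.8,-0.4,-5],0],[8,[-0.8,-0.4,-6],0],[8,[-0.8,-0.4,-6],0],[8,[-0.8,-0.4,-6],0]]'
python3 -m creep '[[8,[0,0,-1],0],[8,[0,0,-2],0],[8,[0,0,-3],0],[8,[0,0,-3.5],0],[8,[0,0,-3.5],0],[8,[0,0,-3.5],0]]'
python3 -m creep '[[8,[0,0,-0.7],0],[8,[0,0,-1.4],0],[8,[0,0,-2],0],[8,[0,0,-2],0],[8,[0,0,-2],0]]'
```

```text
time: 18.92
ee_pos: [526.5, -49.5, 300.2]
ee_rot: [-0.68, 0.734, -0.007, 0.007]
force: [0.2, -1.2, -2.9]
finger_gap: 0.168
time: 19.42
ee_pos: [526.5, -49.6, 296.7]
ee_rot: [-0.68, 0.734, -0.007, 0.007]
force: [-0.4, -0.1, -2.0]
finger_gap: 0.172
time: 19.83
ee_pos: [526.6, -49.5, 295.0]
ee_rot: [-0.68, 0.734, -0.008, 0.007]
force: [-0.3, 0.1, -0.7]
finger_gap: 0.168
```

Free down to rim ≈ 62, so the lugs are inside the gaps. Press on.

```bash
python3 -m creep '[[8,[0,0,-0.7],0],[8,[0,0,-1.4],0],[8,[0,0,-2],0],[8,[0,0,-2],0],[8,[0,0,-2],0]]'
python3 -m creep '[[8,[0,0,-0.7],0],[8,[0,0,-1.4],0],[8,[0,0,-2],0],[8,[0,0,-2],0],[8,[0,0,-2],0]]'
python3 -m creep '[[8,[0,0,-0.7],0],[8,[0,0,-1.4],0],[8,[0,0,-2],0],[8,[0,0,-2],0],[8,[0,0,-2],0]]'
```

```text
time: 20.25
ee_pos: [526.7, -49.5, 293.1]
ee_rot: [-0.68, 0.733, -0.008, 0.007]
force: [-1.7, -0.3, 4.0]
finger_gap: 0.17
time: 20.67
ee_pos: [526.7, -49.6, 291.0]
ee_rot: [-0.68, 0.734, -0.008, 0.007]
force: [-1.5, -0.2, 6.1]
finger_gap: 0.169
time: 21.08
ee_pos: [526.7, -49.6, 289.3]
ee_rot: [-0.68, 0.734, -0.008, 0.007]
force: [-1.5, 0.0, 7.3]
finger_gap: 0.165
```

Spring force matches travel (≈5 mm). Continue to the bottom stop.

```bash
python3 -m creep '[[8,[0,0,-0.7],0],[8,[0,0,-1.4],0],[8,[0,0,-2],0],[8,[0,0,-2],0],[8,[0,0,-2],0]]'
python3 -m creep '[[8,[0,0,-0.7],0],[8,[0,0,-1.4],0],[8,[0,0,-1.8],0],[8,[0,0,-1.8],0],[8,[0,0,-1.8],0]]'
python3 -m creep '[[8,[0,0,-0.5],0],[8,[0,0,-0.5],0],[8,[0,0,-0.5],0]]'
```

```text
time: 21.5
ee_pos: [526.7, -49.5, 287.6]
ee_rot: [-0.68, 0.734, -0.008, 0.007]
force: [-1.8, -1.0, 9.9]
finger_gap: 0.17
time: 21.92
ee_pos: [526.7, -49.6, 286.0]
ee_rot: [-0.68, 0.734, -0.008, 0.008]
force: [-1.7, 0.5, 9.8]
finger_gap: 0.173
time: 22.17
ee_pos: [526.8, -49.6, 285.7]
ee_rot: [-0.68, 0.734, -0.008, 0.008]
force: [-2.5, -0.6, 11.6]
finger_gap: 0.17
```

```bash
python3 -m creep '[[8,[0,0,-0.5],0],[8,[0,0,-0.5],0],[8,[0,0,-0.5],0]]'
python3 -m creep '[[8,[0,0,-0.5],0],[8,[0,0,-0.5],0],[8,[0,0,-0.5],0]]'
python3 -c "
import numpy as np
r=np.array([3.1,1.2])
r=np.array([530.1+.2-526.7,-48.6+49.55]);print(r)
for t in np.arange(0,1.65,.1):
    c,s=np.cos(-t),np.sin(-t);print(round(t,2),(r-np.array([c*r[0]-s*r[1],s*r[0]+c*r[1]])).round(1))"
```

```text
time: 22.42
ee_pos: [526.8, -49.6, 285.6]
ee_rot: [-0.68, 0.734, -0.008, 0.008]
force: [-1.9, -0.2, 14.3]
finger_gap: 0.17
time: 22.67
ee_pos: [526.8, -49.6, 285.6]
ee_rot: [-0.68, 0.734, -0.008, 0.008]
force: [-3.8, -0.1, 16.9]
finger_gap: 0.169
[3.6  0.95]
0.0 [0. 0.]
0.1 [-0.1  0.4]
0.2 [-0.1  0.7]
0.3 [-0.1  1.1]
0.4 [-0.1  1.5]
0.5 [-0.   1.8]
0.6 [0.1 2.2]
0.7 [0.2 2.5]
0.8 [0.4 2.9]
0.9 [0.6 3.2]
1.0 [0.9 3.5]
1.1 [1.1 3.7]
1.2 [1.4 4. ]
1.3 [1.7 4.2]
1.4 [2.1 4.3]
1.5 [2.4 4.5]
1.6 [2.8 4.6]
```

Bottom stop reached (position fixed at 285.6 while force rises). Twist clockwise with compensation for the tool tilt.

```bash
python3 -m creep '[[8,[0,0.2,0],-0.05],[8,[-0.1,0.4,0],-0.1],[8,[-0.1,0.5,0],-0.15],[8,[-0.1,0.7,0],-0.2],[8,[-0.1,0.9,0],-0.25],[8,[-0.1,1.1,0],-0.3],[8,[-0.1,1.3,0],-0.35],[8,[-0.1,1.5,0],-0.4],[8,[-0.1,1.5,0],-0.4]]'
python3 -c "
from h import *
print(tcp(),sense()['torque'],sense()['force'])"
```

```text
time: 23.42
ee_pos: [527.6, -48.6, 285.8]
ee_rot: [-0.52, 0.854, -0.011, 0.007]
force: [-1.6, -2.1, 15.3]
finger_gap: 0.176
(array([527.57518446, -48.58778884, 285.7616052 ]), np.float64(2.6635425187476125)) [-0.2457393   0.88247857 -0.00696422] [-1.59111029 -2.10949502 15.3261303 ]
```

```bash
python3 -m creep '[[8,[0,0.2,0],-0.05],[8,[0.1,0.3,0],-0.1],[8,[0.1,0.5,0],-0.15],[8,[0.2,0.7,0],-0.2],[8,[0.2,0.9,0],-0.25],[8,[0.3,1.0,0],-0.3],[8,[0.4,1.2,0],-0.35],[8,[0.5,1.4,0],-0.4],[8,[0.6,1.5,0],-0.45],[8,[0.7,1.7,0],-0.5],[8,[0.8,1.8,0],-0.55],[8,[1,2,0],-0.6],[8,[1,2,0],-0.6]]'
python3 -c "
from h import *
print(tcp(),sense()['torque'],sense()['force'])"
python3 -m creep '[[8,[0.1,0.1,0],-0.05],[8,[0.2,0.2,0],-0.1],[8,[0.3,0.3,0],-0.15],[8,[0.5,0.5,0],-0.2],[8,[0.6,0.6,0],-0.25],[8,[0.6,0.6,0],-0.25]]'
python3 -c "
from h import *
print(tcp(),sense()['torque'],sense()['force'])"
```

```text
time: 24.5
ee_pos: [528.5, -46.4, 285.7]
ee_rot: [-0.244, 0.97, -0.011, 0.005]
force: [-2.7, -0.7, 15.2]
finger_gap: 0.173
(array([528.49006658, -46.4188947 , 285.70892124]), np.float64(2.0635688097709854)) [ 0.03950702  0.75951178 -0.00574229] [-2.73950222 -0.68266    15.15670112]
time: 25.0
ee_pos: [529.1, -45.7, 285.7]
ee_rot: [-0.121, 0.993, -0.011, 0.004]
force: [-2.0, -2.0, 14.7]
finger_gap: 0.169
(array([529.12653154, -45.70050545, 285.66540453]), np.float64(1.8136014209694507)) [0.14198494 0.71226799 0.01472053] [-2.01661438 -1.95041995 14.74906547]
```

```bash
for k in 1; do python3 -m creep '[[8,[0.1,0.1,0],-0.03],[8,[0.2,0.2,0],-0.06],[8,[0.3,0.2,0],-0.1],[8,[0.3,0.2,0],-0.1],[8,[0.3,0.2,0],-0.1]]'>/dev/null;python3 -c "
from h import *
print(tcp(),sense()['torque'],sense()['force'])"; done
python3 -m creep '[[8,[0.1,0.1,0],-0.02],[8,[0.1,0.1,0],-0.04],[8,[0.1,0.1,0],-0.04],[8,[0.1,0.1,0],-0.04]]'>/dev/null;python3 -c "
from h import *
print(tcp(),sense()['torque'],sense()['force'])"
python3 -m creep '[[8,[0.1,0.1,0],-0.02],[8,[0.1,0.1,0],-0.04],[8,[0.1,0.1,0],-0.04],[8,[0.1,0.1,0],-0.04]]'>/dev/null;python3 -c "
from h import *
print(tcp(),sense()['torque'],sense()['force'])"
```

```text
(array([529.4268296 , -45.45557833, 285.68086487]), np.float64(1.7149473655607472)) [ 0.24906742  0.63148899 -0.01812621] [-2.41168422 -1.24381717 14.88746289]
(array([529.52806274, -45.37565033, 285.65999872]), np.float64(1.6751728332874172)) [0.17353938 0.65244546 0.05638176] [-1.63103141 -0.61638517 15.09663983]
(array([529.62302922, -45.34975938, 285.68248288]), np.float64(1.6373334848349104)) [-0.00534226  0.67915071  0.8127878 ] [-3.00535184 -1.62211519 14.41598405]
```

Stop met: moment 0.8 N m at 82° of turn. Add a bit of twist and push for a firm hold, then check.

```bash
python3 -m creep '[[8,[0,0,-0.5],-0.02],[8,[0,0,-1],-0.03],[8,[0,0,-1.2],-0.03],[8,[0,0,-1.2],-0.03],[8,[0,0,-1.2],-0.03],[8,[0,0,-1.2],-0.03]]';python3 - <<'E'
from h import *
s=sense();print(tcp(),s['torque'],s['force'],s['dq'].round(3),s['qpos'].round(2))
# bystanders: before/after in the top picture, and bar angle in wrist picture
a=cv2.imread('pics/top0.png');c,b=grab('top','pics/topE.png')
for n,(x,y) in dict(small=(148,207),dust=(217,199),orangew=(233,281),block=(340,143),dish=(424,210),loupe=(484,200),orangeb=(455,350),driver=(504,296),tweez=(114,273)).items():
    print(n,cv2.absdiff(a[y-14:y+14,x-14:x+14],b[y-14:y+14,x-14:x+14]).mean().round(1),end='; ')
E
python3 bb.py pics/e1.png 137 530 -48.6 45
```

```text
time: 26.58
ee_pos: [529.6, -45.3, 285.6]
ee_rot: [-0.02, 1.0, -0.011, 0.003]
force: [-3.6, -2.5, 21.9]
finger_gap: 0.17
(array([529.63341683, -45.34013131, 285.5929711 ]), np.float64(1.6097712342673267)) [-0.11391853  1.1117237   1.62242347] [-3.62941576 -2.46400406 21.94304464] [ 0.001 -0.001  0.002  0.     0.001 -0.001] [-0.08  0.35 -0.34  0.87 -0.02 -0.12]
small 15.2; dust 15.7; orangew 12.8; block 16.5; dish 15.6; loupe 19.4; orangeb 12.3; driver 14.0; tweez 14.7; tcp [529.6 -45.4 285.6] yaw 1.61 toolz [ 0.0066 -0.0226 -0.9997] grasp [530.7 -48.9 130.7] q [-0.08  0.35 -0.34  0.87 -0.02 -0.12]
((320.5, 329.5), (89.0, 89.0), 90.0) centre [530.5 -49.  137. ] yaw 0.079 [34.9 42.3 38.6]
```

```bash
python3 - <<'E'
from h import *
a=cv2.imread('pics/top0.png',0);b=cv2.imread('pics/topE.png',0)
for n,(x,y) in dict(empty=(100,380),small=(148,207),dust=(217,199),orangew=(233,281),block=(340,143),dish=(424,210),loupe=(484,200),orangeb=(455,350),driver=(504,296),tweez=(114,273)).items():
    r=cv2.matchTemplate(b[y-26:y+26,x-26:x+26],a[y-18:y+18,x-18:x+18],cv2.TM_CCOEFF_NORMED);_,v,_,l=cv2.minMaxLoc(r)
    print(n,round(v,2),(l[0]-8,l[1]-8),a[y-14:y+14,x-14:x+14].mean().round(),b[y-14:y+14,x-14:x+14].mean().round())
E
```

```text
empty 0.95 (0, 0) 116.0 131.0
small 1.0 (0, 0) 119.0 134.0
dust 1.0 (0, 0) 123.0 139.0
orangew 1.0 (0, 0) 99.0 112.0
block 0.9 (0, 0) 131.0 148.0
dish 0.86 (0, 0) 140.0 147.0
loupe 0.69 (0, 0) 96.0 82.0
orangeb 0.89 (0, 0) 88.0 86.0
driver 0.77 (0, -1) 109.0 122.0
tweez 1.0 (0, 0) 113.0 128.0
```

Nothing else has moved (only the exposure and the arm's shadow changed). Handing in while still pressing.

```bash
python3 -c "
from workcell import manip,sense
print(sense()['force']);print(manip.close_job())"
```

```text
[-5.10869315 -2.04293037 21.47501584]
the job is handed in; nothing more can be done
None
```

I handed the job in with the larger watch on the post under the locked bell. The arm still grips the bar, pressing down and against the stop.

- **Watch:** I set the steel watch down by feel (about 7 N) and checked it in a picture. It lies dial up, within about 1 mm of the middle of the post. A second picture, taken before the bell went over it, showed it still in place.
- **Bell:** It went down freely through the gaps. Force against travel matched the spring until the plate reached its bottom stop, at about 9 mm. Turning clockwise, it met the stop at about 80°.
- **At hand-in:** About 21 to 22 N down and 1.6 N m against the stop, with the bar gripped (opening 0.17). The clock read under 30 s at hand-in.
- **Other things on the bench:** Comparing top views from before and after showed no movement. The matches for the screwdriver (1 pixel offset) and the loupe were weaker, probably because of the arm's changed shadow.

**Checks that disagreed or could not be made:**
- **Tool tilt:** The tool carried about 1.1° of tilt after the last joint touched its range limit early on. I corrected for it sideways, but the bell may be held about 1° off vertical.
- **Collar position:** Wrist-camera estimates of the collar centre differed by up to 3 mm between opposite views, so I used averages. The free descent supports that value.
- **Final image check:** The last check of the bar's angle in the image failed, because it also picked up the dark fingers. The lock is therefore confirmed by angle, moment and force only.
- **Watch under the bell:** I could not see the watch once it was covered.

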